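# Knock a stuck bamboo block out of its glue mould

### The job

The laminated bamboo block has stuck in its glue mould. Take the mould by its red knob, turn it over onto the far stops above the wooden tray and knock it on the stops, as often as it takes, until the block drops into the tray; do not touch the block itself. Then swing the empty mould back upright onto its rests gently (do not let it drop), let go, and leave the other things on the bench where they are.

Things in the scene. Friction and masses are not known exactly. Their poses are not given: they have to be found in the camera images.
- stand: grey steel knock-out stand, fixed; base plate 210 x 250 x 8 mm. Origin: on the bench below the middle of the hinge. Its x axis is the hinge axis, z up; the mould starts on its -y side, the tray lies on its +y side. Stop pins stand 65 mm to either side of the hinge: rubber-capped rests on -y, brass knocking stops on +y.
- hinge (a point): middle of the hinge axis, 100 mm above the bench. The two uprights stand 90 mm to either side along the stand's x, 112 mm tall. Steel arms of the mould's carrier run from the hinge, 74 mm to either side of the middle, to a cross bar 106 mm from the hinge axis.
- mould (a joint): mould's hinge angle: 0 upright on the rests, mouth up; grows as the knob swings over; pi = turned over, mouth down above the tray, on the brass stops. Damped, no latch: gravity drops it either way from 1.57; released 0.5 rad short of pi it falls in 0.2 s = one knock. Wooden box 63 x 60 x 70 mm, middle 65 mm from the hinge, upright 50 mm below to 20 above hinge height; 0.45 kg with carrier.
- knob (a point): centre of the red knob, a short roller 24 mm in diameter and 24 mm wide, flat ends facing along the stand's x, 150 mm from the hinge axis (level with it at 0 and pi): it runs on a half circle about hinge in the stand's y-z plane. Its 10 mm stem points at the hinge. Pinched by its flat ends it turns between the pads while the tool keeps pointing down; 2 to 3 N lift it.
- block_center (a point): centre of the loose laminated bamboo block, 40 x 40 x 36 mm, about 45 g, pale, banded. Starts on the mould's floor, top 26 mm below the mouth, gripped by a spring leaf with about twice to three times its weight: turning over or slow lowering does not free it. Each knock shifts it some mm; after about 13 mm it falls out: some 2 to 6 knocks, different each time.
- mouth (a point): centre of the mould's open mouth, moves with the mould.
- tray_in (a point): centre of the inner floor of the pale wooden tray, fixed on the stand's base, 12 mm above the bench, 72 mm from the hinge towards the stand's +y; axes as the stand's. Inner size 108 (along x) x 104 mm, rim 36 mm above the bench.
- bamboo_cup: bystander: green bamboo cup, 68 mm wide, 85 mm tall; origin at the centre of its underside.
- plane: bystander: small wooden hand plane, 150 x 48 mm, 80 mm tall; origin at the centre of its underside, x along it.
- glue: bystander: white glue bottle with orange cap, 56 mm wide, 120 mm tall; origin at the centre of its underside.
Not all that is in view belongs to the job. There is more than one size of the part that bears block_center; the job needs the largest.

How it is judged (in metres and radians):
On the way, in this order (a step that is already met when the one before it is completed fails the run):
1. the mould is turned over (hinge angle above 2.7 rad) with the block still in it (value of joint mould above 2.7 rad and distance between block_center and mouth below 0.06 m), for 0.05 s.
2. the block has dropped into the tray (x of block_center in the frame of tray_in between -0.054 and 0.054 m and y of block_center in the frame of tray_in between -0.052 and 0.052 m and z of block_center in the frame of tray_in below 0.032 m), for 0.2 s.
At the end, for the whole second after the job is handed in: the block lies at rest inside the tray (its centre inside the inner walls, within 32 mm of the tray floor), and the mould is back upright on its rests (hinge angle under 0.06 rad), let go (all of step 2 and linear speed of block below 0.02 m/s and value of joint mould below 0.06 rad); the robot touches nothing.
It fails at once if the robot touches the block (over 0.5 N) (contact force between any of the fingers, the arm and block above 0.5 N).
It fails at once if the mould drops back upright (faster than 3 rad/s below 1 rad) (value of joint mould below 1 rad and velocity of joint mould below -3 rad/s).
It fails at once if a bystander (cup, plane or glue bottle) is moved by more than 20 mm (distance of any of bamboo_cup, plane, glue from where it was at the start of the episode above 0.02 m).
It also fails if it takes over 72 s, if anything falls off the work surface, if the arm or the gripper's body presses on something with over 40 N, if the wrist force passes 120 N, or if a joint passes its speed limit or range.

### The arm

A 6-joint arm with a two-finger parallel gripper is mounted at the origin on the work surface. World frame = base frame: x ahead of the robot, y to its left, z up, the work surface at z = 0. Lengths are in mm, angles in rad, forces in N, time in s.
With the tool pointing down it reaches from about 350 to 875 mm from the base axis. Payload 4.2 kg.
Tool frame: the origin (TCP) lies between the finger pads; the fingertips stand bot.finger_overhang ahead of it and the grasp point (between the pads) lies 2 mm behind it (bot.finger_overhang is the distance from the TCP to the fingertips, in mm); z points along the fingers, y is the line along which they close (so a half turn about z gives the same grasp; the last joint's range is limited). The gripper opens to 85 mm and grips with 20 to 120 N. Pads are 22 mm wide; open, the fingers measure 114 mm over their backs; the gripper's body (76 mm by 85 mm) begins 54 mm behind the grasp point. The pads swing forward as they close: fully open they stand 13 mm farther back than shut.
Start: joints at [1.368, 0.385, 0.008, 0, -1.194, -0.259], TCP at [278.441, 559.526, 248.312] pointing down, gripper open.
Joint ranges: [-3.14, 3.14], [-1.21, 2.06], [-1.07, 1.41], [-3.16, 2.05], [-2.99, -0.16], [-3.1, 3.1]. Speed limits (rad/s): [2.79, 2.79, 3.14, 3.14, 3.14, 3.14].

### API

Orientations are given as a unit quaternion [x, y, z, w].
In Python, from cell import bot, imaging gives the robot as it stands.
- The arm moves only by the shell command python3 -m inch 'ROWS' [FORCE]. ROWS is JSON, a list of rows, each an object of numbers: "ax", "ay", "az": the turn, a rotation vector about the tool's x, y, z as a fraction of full scale; "tx", "ty", "tz": the shift along the tool's x, y, z as a fraction of full scale; "grip": the opening, from 0 (shut) to 1 (fully open). A call has exactly 10 rows; each row is the pose to reach, as a shift and turn from the pose commanded when the call began, along the tool's axes at that moment, turning the shorter way round; what a row does not reach only later rows make up. Full scale, the value 1, is 0.12 m for a shift and pi rad for a turn. A row lasts 1/12 s, in which the tool goes at most 41.7 mm and 7.16 degrees, less where a joint would pass 70% of its speed; a pose out of reach is approached as far as the arm can. A call with a number of a shift or a turn outside -1 to 1 is refused whole. A call with a gripper value outside its range is refused whole. The fingers move at their own pace and stop on an object; FORCE is the grip in N (left out, the last holds). Time passes only in rows, so rows that repeat a pose let the fingers close, or fill a call up. It gives the time, the measured TCP pose, the force, the opening and the grip force at its end, in the units of the state.
- bot.state(): the state, without advancing time (a new reading comes with each control period).
- imaging.capture(name): name is "scene" or "top" or "wrist"; returns a dict with "pixels" (400x640x3 uint8, red, green, blue), "fovy" (degrees; the focal length in pixels is half the picture's height over the tangent of half this angle, whatever the lens; pixels are square), "cx", "cy" (the principal point, pixels), "R" (3x3) and "t" (3): a world point X has camera coordinates R X + t; the wrist camera has in their place "hand_eye" (4x4, takes a point from camera to tool coordinates, whose origin is the TCP and whose axes are the flange's). Camera axes: x right, y down, z forward; pixel columns grow to the right and rows downward; lengths in mm; the calibration is good to about 2 mm. A picture is of the moment at which its call begins: read the wrist's pose just before it. There is no depth.
- bot.job_done(): hands the job in; it is judged then, once.
The state is a dict: "clock": time; "joints": joint angles; "joint_velocities": joint speeds; "joint_efforts": joint torques, N m; "tool_pos": TCP position; "tcp_rot": TCP orientation; "ft_force": force on the tool from outside, world axes, zero at the start; "torque": the same for the moment, N m; "width": finger opening in mm; "grasp_force": force on a finger pad.
Only numpy, scipy, OpenCV 4.12 (cv2) and the standard library are available. Lean on these libraries where they do the work, as an engineer would, in place of code of your own. Each camera call takes 0.05 s, during which the arm holds its last target. There are 200 camera calls.

## Working session

There is one attempt and no reset: what is moved stays moved. The work goes in short steps, Python scripts to look and compute and a shell command to move; the robot and the scene stay as the last step left them, time stands still between calls to the robot, and variables do not carry over. Pictures are saved under pics/ and viewed, at most 10 in all, crops included, and the job is handed in when it is done.

```bash
mkdir -p pics; ls; python3 - <<'E'
from cell import bot, imaging
import cv2,numpy as np
s=bot.state(); print(s, bot.finger_overhang)
for n in("scene","top"):
    c=imaging.capture(n); cv2.imwrite(f"pics/{n}0.png",c["pixels"][:,:,::-1]); np.save(f"{n}.npy",c,allow_pickle=True); print(n,c["fovy"],c["cx"],c["cy"],c["R"],c["t"])
E
```

```text
pics
{'clock': 0.0, 'joints': array([ 1.36760778e+00,  3.85516792e-01,  6.61575413e-03, -5.37753825e-04,
       -1.19400770e+00, -2.58558322e-01]), 'joint_velocities': array([ 1.24168892e-03,  1.03264687e-03, -6.31086133e-05,  2.99147220e-04,
       -6.20985502e-04, -2.32818039e-03]), 'joint_efforts': array([-1.12537145e-04, -3.92281222e+01,  1.88393158e+01,  4.18596447e+00,
       -4.76145142e-03,  1.01477930e-06]), 'tool_pos': array([278.1940289 , 559.04451044, 247.23586476]), 'tcp_rot': array([ 9.73443624e-01, -2.28924296e-01, -2.20577903e-04,  1.06271762e-03]), 'ft_force': array([-0.47464879, -0.56033017, -0.1307842 ]), 'torque': array([-0.01825285, -0.00965664,  0.02107975]), 'grasp_force': 0.0, 'width': 85.07621646962882} 17.0
scene 45.239700994515815 317.18723163422317 202.52586982294335 [[-0.07194885  0.9973538  -0.01042889]
 [ 0.66098814  0.03984802 -0.74933759]
 [-0.74693912 -0.06080735 -0.66210605]] [  66.64157479 -289.80237701 1732.94001354]
top 50.40084986142301 314.5504329251136 197.5308790894735 [[ 0.02432705 -0.9995571   0.01714061]
 [-0.99006182 -0.02646447 -0.13812035]
 [ 0.1385128  -0.01361021 -0.99026712]] [ -35.22964     609.44677789 1337.52159167]
```

View pics/scene0.png

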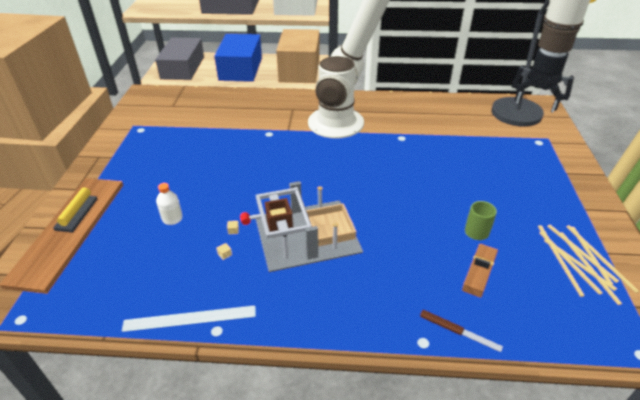

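View pics/top0.png

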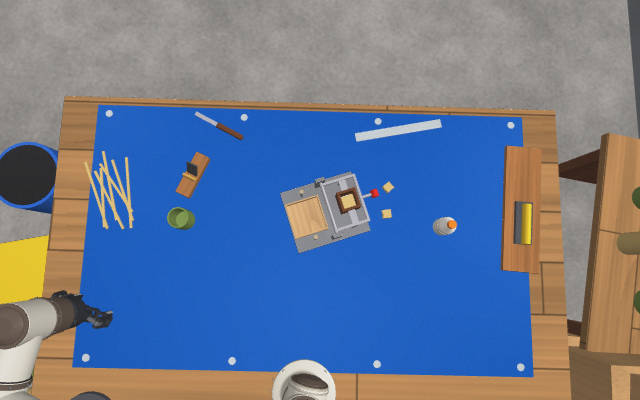

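The red knob is at top (375,193) and scene (245,217). Things that could be taken for the block are the pale cubes at top (348,201) in the mould, and the loose ones at (388,187) and (387,213). The right one is the block in the mould, which is the largest and is gripped there. The tray is at top (305,217). Next I'll triangulate the knob, take the stand's direction from its plate, and check a close crop.

```bash
cat > h.py <<'E'
import numpy as np,cv2
from scipy.spatial.transform import Rotation as Ro
def foc(c): return 200/np.tan(np.radians(c["fovy"]/2))
def ray(c,u,v):
    d=np.array([(u-c["cx"])/foc(c),(v-c["cy"])/foc(c),1]); R=np.array(c["R"]);
    return -R.T@np.array(c["t"]),R.T@d/np.linalg.norm(d)
def plane(c,u,v,z):
    o,d=ray(c,u,v); return o+d*(z-o[2])/d[2]
def tri(rs):
    A=sum(np.eye(3)-np.outer(d,d) for o,d in rs); b=sum((np.eye(3)-np.outer(d,d))@o for o,d in rs)
    p=np.linalg.solve(A,b); return p,[np.linalg.norm(np.cross(p-o,d)) for o,d in rs]
def red(c,box=None):
    p=c["pixels"].astype(int); m=(p[...,0]>120)&(p[...,1]<60)&(p[...,2]<80)
    if box: k=np.zeros_like(m); k[box[1]:box[3],box[0]:box[2]]=1; m&=k
    ys,xs=np.nonzero(m); return xs.mean(),ys.mean(),len(xs)
E
python3 - <<'E'
from h import *
t=np.load("top.npy",allow_pickle=True).item(); s=np.load("scene.npy",allow_pickle=True).item()
a=red(t,(360,180,385,205)); b=red(s,(235,205,258,228)); print(a,b)
k,e=tri([ray(t,*a[:2]),ray(s,*b[:2])]); print("knob",k,e)
# plate: non-blue region
p=t["pixels"].astype(int)
m=((p[...,2]-p[...,0]<70)).astype(np.uint8); m[:150]=0;m[270:]=0;m[:,:262]=0;m[:,382:]=0
m=cv2.morphologyEx(m,cv2.MORPH_OPEN,np.ones((9,9)))
cs,_=cv2.findContours(m,0,2); c=max(cs,key=cv2.contourArea); 
ap=cv2.approxPolyDP(c,4,True)[:,0]; print([(q.tolist(),plane(t,*q,8)[:2].round().tolist()) for q in ap])
# tray floor by wood colour
w=((p[...,0]>170)&(p[...,0]-p[...,2]>50)).astype(np.uint8); w[:,335:]=0;w[:,:270]=0;w[:170]=0;w[270:]=0
cs,_=cv2.findContours(w,0,2); c=max(cs,key=cv2.contourArea); r=cv2.minAreaRect(c); print(r, [plane(t,*q,24).round(1)[:2] for q in cv2.boxPoints(r)], plane(t,*r[0],24))
o=[cv2.resize(t["pixels"][160:270,265:410],(0,0),fx=5,fy=5,interpolation=2)]
cv2.imwrite("pics/crop.png",o[0][:,:,::-1])
E
```

```text
(np.float64(374.03921568627453), np.float64(192.76470588235293), 51) (np.float64(245.35087719298247), np.float64(218.9298245614035), 57)
knob [ 622.5987981  -204.16605587   96.17976651] [np.float64(0.6977866129724177), np.float64(0.6977866129725132)]
[([354, 174], [698.0, -151.0]), ([315, 179], [678.0, -20.0]), ([282, 192], [631.0, 89.0]), ([298, 250], [440.0, 30.0]), ([367, 230], [511.0, -196.0]), ([367, 212], [571.0, -195.0])]
((306.2544250488281, 216.51426696777344), (35.37541198730469, 34.06300354003906), 72.6459732055664) [array([586.4,  77.3]), array([622.9, -28.5]), array([512.6, -65.5]), array([476.9,  39.4])] [549.36667088   5.67623871  24.        ]
```

View pics/crop.png

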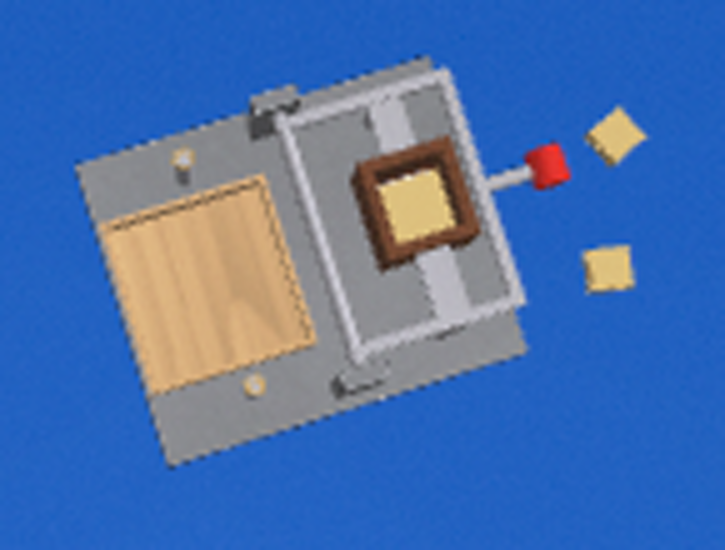

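The crop confirms it: the knob is at (548,166), the largest block sits in the mould at (418,205), and the smaller loose cubes are at (617,135) and (610,268). The distance from knob to tray centre measures 222 mm, which equals 150+72. The stand's +y is about (-0.33, 0.944) and the hinge is about (573,-63). Now I'll approach high up.

```bash

python3 -m inch '[{"tx":0.1,"ty":0.085},{"tx":0.2,"ty":0.17},{"tx":0.3,"ty":0.255},{"tx":0.4,"ty":0.34},{"tx":0.5,"ty":0.425},{"tx":0.6,"ty":0.51},{"tx":0.7,"ty":0.595},{"tx":0.8,"ty":0.68},{"tx":0.9,"ty":0.765},{"tx":1,"ty":0.85}]'
python3 -m inch '[{"tx":0.1,"ty":0.085},{"tx":0.2,"ty":0.17},{"tx":0.3,"ty":0.255},{"tx":0.4,"ty":0.34},{"tx":0.5,"ty":0.425},{"tx":0.6,"ty":0.51},{"tx":0.7,"ty":0.595},{"tx":0.8,"ty":0.68},{"tx":0.9,"ty":0.765},{"tx":1,"ty":0.85}]'
python3 -m inch '[{"tx":0.1,"ty":0.085},{"tx":0.2,"ty":0.17},{"tx":0.3,"ty":0.255},{"tx":0.4,"ty":0.34},{"tx":0.5,"ty":0.425},{"tx":0.6,"ty":0.51},{"tx":0.7,"ty":0.595},{"tx":0.8,"ty":0.68},{"tx":0.9,"ty":0.765},{"tx":1,"ty":0.85}]'
python3 -m inch '[{"tx":0.1,"ty":0.085},{"tx":0.2,"ty":0.17},{"tx":0.3,"ty":0.255},{"tx":0.4,"ty":0.34},{"tx":0.5,"ty":0.425},{"tx":0.6,"ty":0.51},{"tx":0.7,"ty":0.595},{"tx":0.8,"ty":0.68},{"tx":0.9,"ty":0.765},{"tx":1,"ty":0.85}]'
python3 -m inch '[{"tx":0.1,"ty":0.085},{"tx":0.2,"ty":0.17},{"tx":0.3,"ty":0.255},{"tx":0.4,"ty":0.34},{"tx":0.5,"ty":0.425},{"tx":0.6,"ty":0.51},{"tx":0.7,"ty":0.595},{"tx":0.8,"ty":0.68},{"tx":0.9,"ty":0.765},{"tx":1,"ty":0.85}]'
python3 -m inch '[{"az":0.03},{"az":0.06},{"az":0.09},{"az":0.12},{"az":0.15},{"az":0.18},{"az":0.21},{"az":0.246},{"az":0.246},{"az":0.246}]'
cat >> h.py <<'E'
def todo(P):
    from cell import bot
    s=bot.state(); M=Ro.from_quat(s["tcp_rot"]).as_matrix(); print("t",s["clock"],"tcp",s["tool_pos"].round(1),"w",round(s["width"],1),"yaw",np.arctan2(M[1,0],M[0,0]).round(3),"zdir",M[:,2].round(3)); print("move frac",(M.T@(np.array(P)-s["tool_pos"])/120).round(3))
E
python3 - <<'E'
from h import *; from cell import imaging
todo([622.6,-204.2,200])
from cell import bot; s=bot.state(); c=imaging.capture("wrist"); H=np.array(c["hand_eye"]); print(H)
cv2.imwrite("pics/w1.png",c["pixels"][:,:,::-1])
a=red(c); print(a)
d=np.array([(a[0]-c["cx"])/foc(c),(a[1]-c["cy"])/foc(c),1]); M=Ro.from_quat(s["tcp_rot"]).as_matrix()
o=s["tool_pos"]+M@H[:3,3]; d=M@H[:3,:3]@d; print("knob@100",o+d*(100-o[2])/d[2])
E
```

```text
t 0.1 tcp [278.2 559.1 247.3] w 85.3 yaw -0.462 zdir [-0.001 -0.002 -1.   ]
move frac [5.404 4.414 0.404]
[[-8.79891439e-05 -9.62869906e-01 -2.69965806e-01  6.79558910e+01]
 [ 9.99999994e-01 -1.03955337e-04  4.48439081e-05 -9.20270851e-01]
 [-7.12432358e-05 -2.69965800e-01  9.62869909e-01 -1.26354984e+02]
 [ 0.00000000e+00  0.00000000e+00  0.00000000e+00  1.00000000e+00]]
(np.float64(nan), np.float64(nan), 0)
knob@100 [nan nan nan]schema error: expected keys ax, ay, az, tx, ty, tz, grip
schema error: expected keys ax, ay, az, tx, ty, tz, grip
schema error: expected keys ax, ay, az, tx, ty, tz, grip
schema error: expected keys ax, ay, az, tx, ty, tz, grip
schema error: expected keys ax, ay, az, tx, ty, tz, grip
schema error: expected keys ax, ay, az, tx, ty, tz, grip
h.py:15: RuntimeWarning: Mean of empty slice.
  ys,xs=np.nonzero(m); return xs.mean(),ys.mean(),len(xs)
  ret = ret.dtype.type(ret / rcount)
```

Every row needs all the keys, so I'll retype the rows in full.

```bash

python3 -m inch '[{"ax":0,"ay":0,"az":0,"tx":0.1,"ty":0.085,"tz":0,"grip":1},{"ax":0,"ay":0,"az":0,"tx":0.2,"ty":0.17,"tz":0,"grip":1},{"ax":0,"ay":0,"az":0,"tx":0.3,"ty":0.255,"tz":0,"grip":1},{"ax":0,"ay":0,"az":0,"tx":0.4,"ty":0.34,"tz":0,"grip":1},{"ax":0,"ay":0,"az":0,"tx":0.5,"ty":0.425,"tz":0,"grip":1},{"ax":0,"ay":0,"az":0,"tx":0.6,"ty":0.51,"tz":0,"grip":1},{"ax":0,"ay":0,"az":0,"tx":0.7,"ty":0.595,"tz":0,"grip":1},{"ax":0,"ay":0,"az":0,"tx":0.8,"ty":0.68,"tz":0,"grip":1},{"ax":0,"ay":0,"az":0,"tx":0.9,"ty":0.765,"tz":0,"grip":1},{"ax":0,"ay":0,"az":0,"tx":1,"ty":0.85,"tz":0,"grip":1}]'
python3 -m inch '[{"ax":0,"ay":0,"az":0,"tx":0.1,"ty":0.085,"tz":0,"grip":1},{"ax":0,"ay":0,"az":0,"tx":0.2,"ty":0.17,"tz":0,"grip":1},{"ax":0,"ay":0,"az":0,"tx":0.3,"ty":0.255,"tz":0,"grip":1},{"ax":0,"ay":0,"az":0,"tx":0.4,"ty":0.34,"tz":0,"grip":1},{"ax":0,"ay":0,"az":0,"tx":0.5,"ty":0.425,"tz":0,"grip":1},{"ax":0,"ay":0,"az":0,"tx":0.6,"ty":0.51,"tz":0,"grip":1},{"ax":0,"ay":0,"az":0,"tx":0.7,"ty":0.595,"tz":0,"grip":1},{"ax":0,"ay":0,"az":0,"tx":0.8,"ty":0.68,"tz":0,"grip":1},{"ax":0,"ay":0,"az":0,"tx":0.9,"ty":0.765,"tz":0,"grip":1},{"ax":0,"ay":0,"az":0,"tx":1,"ty":0.85,"tz":0,"grip":1}]'
python3 - <<'E'
from h import *
todo([622.6,-204.2,200])
E
```

```text
clock: 0.98
tool_pos: [341.0, 413.2, 248.4]
tcp_rot: [0.973, -0.229, 0.0, -0.0]
ft_force: [0.1, -0.1, 0.1]
width: 85.6
grasp_force: 0.0
clock: 1.82
tool_pos: [402.8, 268.5, 248.3]
tcp_rot: [0.973, -0.229, 0.0, -0.0]
ft_force: [0.0, 0.2, -0.1]
width: 85.6
grasp_force: 0.0
t 1.8167 tcp [402.8 268.5 248.3] w 85.6 yaw -0.462 zdir [ 0.  0. -1.]
move frac [3.395 2.71  0.402]
```

```bash

python3 -m inch '[{"ax":0,"ay":0,"az":0,"tx":0.1,"ty":0.085,"tz":0,"grip":1},{"ax":0,"ay":0,"az":0,"tx":0.2,"ty":0.17,"tz":0,"grip":1},{"ax":0,"ay":0,"az":0,"tx":0.3,"ty":0.255,"tz":0,"grip":1},{"ax":0,"ay":0,"az":0,"tx":0.4,"ty":0.34,"tz":0,"grip":1},{"ax":0,"ay":0,"az":0,"tx":0.5,"ty":0.425,"tz":0,"grip":1},{"ax":0,"ay":0,"az":0,"tx":0.6,"ty":0.51,"tz":0,"grip":1},{"ax":0,"ay":0,"az":0,"tx":0.7,"ty":0.595,"tz":0,"grip":1},{"ax":0,"ay":0,"az":0,"tx":0.8,"ty":0.68,"tz":0,"grip":1},{"ax":0,"ay":0,"az":0,"tx":0.9,"ty":0.765,"tz":0,"grip":1},{"ax":0,"ay":0,"az":0,"tx":1,"ty":0.85,"tz":0,"grip":1}]' >/dev/null
python3 -m inch '[{"ax":0,"ay":0,"az":0,"tx":0.1,"ty":0.085,"tz":0,"grip":1},{"ax":0,"ay":0,"az":0,"tx":0.2,"ty":0.17,"tz":0,"grip":1},{"ax":0,"ay":0,"az":0,"tx":0.3,"ty":0.255,"tz":0,"grip":1},{"ax":0,"ay":0,"az":0,"tx":0.4,"ty":0.34,"tz":0,"grip":1},{"ax":0,"ay":0,"az":0,"tx":0.5,"ty":0.425,"tz":0,"grip":1},{"ax":0,"ay":0,"az":0,"tx":0.6,"ty":0.51,"tz":0,"grip":1},{"ax":0,"ay":0,"az":0,"tx":0.7,"ty":0.595,"tz":0,"grip":1},{"ax":0,"ay":0,"az":0,"tx":0.8,"ty":0.68,"tz":0,"grip":1},{"ax":0,"ay":0,"az":0,"tx":0.9,"ty":0.765,"tz":0,"grip":1},{"ax":0,"ay":0,"az":0,"tx":1,"ty":0.85,"tz":0,"grip":1}]' >/dev/null
python3 -m inch '[{"ax":0,"ay":0,"az":0.025,"tx":0.1,"ty":0.085,"tz":0,"grip":1},{"ax":0,"ay":0,"az":0.05,"tx":0.2,"ty":0.17,"tz":0,"grip":1},{"ax":0,"ay":0,"az":0.075,"tx":0.3,"ty":0.255,"tz":0,"grip":1},{"ax":0,"ay":0,"az":0.1,"tx":0.4,"ty":0.34,"tz":0,"grip":1},{"ax":0,"ay":0,"az":0.125,"tx":0.5,"ty":0.425,"tz":0,"grip":1},{"ax":0,"ay":0,"az":0.15,"tx":0.6,"ty":0.51,"tz":0,"grip":1},{"ax":0,"ay":0,"az":0.175,"tx":0.7,"ty":0.595,"tz":0,"grip":1},{"ax":0,"ay":0,"az":0.2,"tx":0.8,"ty":0.68,"tz":0,"grip":1},{"ax":0,"ay":0,"az":0.225,"tx":0.9,"ty":0.765,"tz":0,"grip":1},{"ax":0,"ay":0,"az":0.246,"tx":1,"ty":0.85,"tz":0,"grip":1}]'
cat >> h.py <<'E'
def wknob(z=100,name=None):
    from cell import bot,imaging
    s=bot.state(); c=imaging.capture("wrist"); H=np.array(c["hand_eye"])
    if name: cv2.imwrite(name,c["pixels"][:,:,::-1])
    p=c["pixels"].astype(int); m=((p[...,0]>110)&(p[...,1]<70)&(p[...,2]<80)).astype(np.uint8)
    n,l,st,ce=cv2.connectedComponentsWithStats(m); i=1+np.argmax(st[1:,4]); a=ce[i]; print("red px",a,st[i])
    M=Ro.from_quat(s["tcp_rot"]).as_matrix()
    d=np.array([(a[0]-c["cx"])/foc(c),(a[1]-c["cy"])/foc(c),1]); o=s["tool_pos"]+M@H[:3,3]; d=M@H[:3,:3]@d
    k=o+d*(z-o[2])/d[2]; print("knob@",z,k); return k,(o,d/np.linalg.norm(d))
E
python3 - <<'E'
from h import *
todo([622.6,-204.2,200])
k,r=wknob(100,"pics/w1.png")
t=np.load("top.npy",allow_pickle=True).item(); s=np.load("scene.npy",allow_pickle=True).item()
print(tri([r,ray(t,374.04,192.76),ray(s,245.35,218.93)]))
E
```

```text
clock: 4.32
tool_pos: [588.1, -165.9, 248.2]
tcp_rot: [0.814, -0.58, -0.0, 0.0]
ft_force: [0.6, 0.2, 0.1]
width: 85.3
grasp_force: 0.0
t 4.3167 tcp [ 588.1 -165.9  248.2] w 85.3 yaw -1.238 zdir [-0. -0. -1.]
move frac [ 0.395 -0.168  0.401]
red px [292.96727273 140.78909091] [280 130  26  18 275]
knob@ 100 [ 622.16868111 -197.21841722  100.        ]
(array([ 622.88685719, -201.52037253,   98.4861702 ]), [np.float64(4.500355624431479), np.float64(3.0136206695035104), np.float64(2.1295420472593127)])
```

View pics/w1.png

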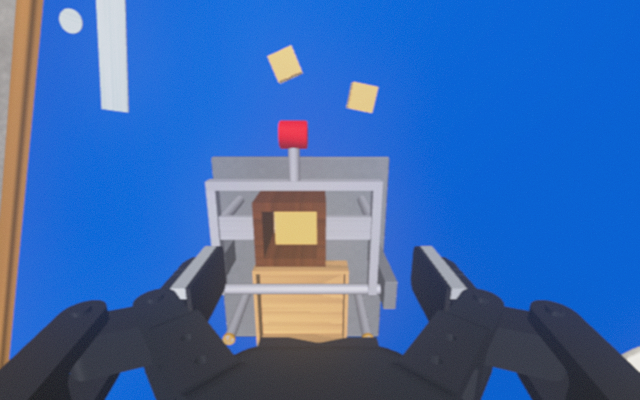

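The wrist view shows the knob at (293,134), in line with the tool, and the stand square to the image. The mask missed the bright upper part of the knob, so I'll loosen it.

```bash
sed -i 's/(p\[...,0\]>110)&(p\[...,1\]<70)&(p\[...,2\]<80)/(p[...,0]>110)\&(p[...,1]<90)\&(p[...,2]<110)/' h.py
python3 - <<'E'
from h import *
k,r=wknob(100)
t=np.load("top.npy",allow_pickle=True).item(); s=np.load("scene.npy",allow_pickle=True).item()
k,e=tri([r,ray(t,374.04,192.76),ray(s,245.35,218.93)]); print(k,e)
todo([k[0],k[1],150])
E
```

```text
red px [283.65902841 207.92208983] [ 254  195   71   60 1091]
knob@ 100 [ 612.67915379 -138.64794233  100.        ]
[ 623.47458529 -183.11594888  125.50901177] [np.float64(35.6748769765491), np.float64(17.906825020801136), np.float64(25.796709589636677)]
t 4.4167 tcp [ 588.4 -166.8  247.7] w 85.4 yaw -1.238 zdir [-0.001 -0.    -1.   ]
move frac [ 0.224 -0.232  0.814]
```

```bash
sed -i 's/(p\[...,0\]>110)&(p\[...,1\]<90)&(p\[...,2\]<110)/(p[...,0]-p[...,1]>90)\&(p[...,0]-p[...,2]>70)\&(p[...,1]<90)/' h.py
python3 - <<'E'
from h import *
k,r=wknob(100)
t=np.load("top.npy",allow_pickle=True).item(); s=np.load("scene.npy",allow_pickle=True).item()
k,e=tri([r,ray(t,374.04,192.76),ray(s,245.35,218.93)]); print(k,e)
todo([k[0],k[1],150])
E
```

```text
red px [292.61793103 134.61655172] [279 122  28  27 725]
knob@ 100 [ 624.3260311  -203.02179819  100.        ]
[ 623.52309186 -203.54671665   97.22102076] [np.float64(1.227696275041091), np.float64(1.5107531940697727), np.float64(0.3997764715578479)]
t 4.4667 tcp [ 588.  -165.8  247.7] w 85.4 yaw -1.236 zdir [-0.001  0.    -1.   ]
move frac [ 0.395 -0.177  0.814]
```

```bash

python3 -m inch '[{"ax":0,"ay":0,"az":0,"tx":0.1,"ty":-0.045,"tz":0,"grip":1},{"ax":0,"ay":0,"az":0,"tx":0.2,"ty":-0.09,"tz":0,"grip":1},{"ax":0,"ay":0,"az":0,"tx":0.3,"ty":-0.135,"tz":0,"grip":1},{"ax":0,"ay":0,"az":0,"tx":0.397,"ty":-0.18,"tz":0,"grip":1},{"ax":0,"ay":0,"az":0,"tx":0.397,"ty":-0.18,"tz":0.15,"grip":0.8},{"ax":0,"ay":0,"az":0,"tx":0.397,"ty":-0.18,"tz":0.3,"grip":0.7},{"ax":0,"ay":0,"az":0,"tx":0.397,"ty":-0.18,"tz":0.45,"grip":0.7},{"ax":0,"ay":0,"az":0,"tx":0.397,"ty":-0.18,"tz":0.6,"grip":0.7},{"ax":0,"ay":0,"az":0,"tx":0.397,"ty":-0.18,"tz":0.7,"grip":0.7},{"ax":0,"ay":0,"az":0,"tx":0.397,"ty":-0.18,"tz":0.8,"grip":0.7}]' 30
python3 - <<'E'
from h import *
todo([624,-203.5,97])
k,r=wknob(100,"pics/w2.png")
E
```

```text
clock: 5.3
tool_pos: [623.8, -201.8, 151.3]
tcp_rot: [0.816, -0.578, -0.0, 0.0]
ft_force: [-0.4, -0.5, 0.3]
width: 60.0
grasp_force: 0.0
t 5.3 tcp [ 623.8 -201.8  151.3] w 60.0 yaw -1.233 zdir [-0.001  0.    -1.   ]
move frac [0.014 0.003 0.453]
red px [318.95052083 224.09049479] [ 299  205   41   39 1536]
knob@ 100 [ 623.62604579 -202.09364927  100.        ]
```

View pics/w2.png

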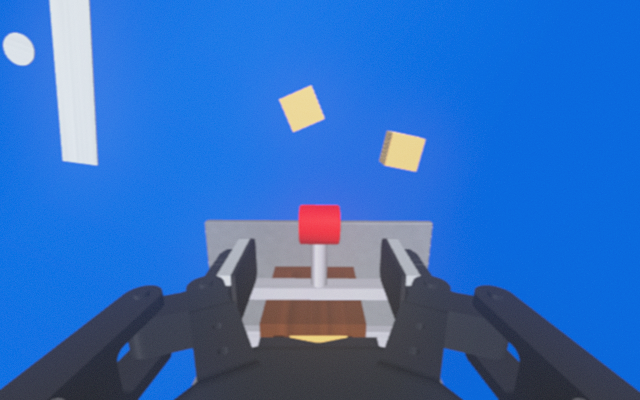

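The knob at (319,224) is centred between the pads. I'll go down and close.

```bash

python3 -m inch '[{"ax":0,"ay":0,"az":0,"tx":0.005,"ty":0,"tz":0.15,"grip":0.7},{"ax":0,"ay":0,"az":0,"tx":0.01,"ty":0,"tz":0.3,"grip":0.7},{"ax":0,"ay":0,"az":0,"tx":0.01,"ty":0,"tz":0.4,"grip":0.7},{"ax":0,"ay":0,"az":0,"tx":0.01,"ty":0,"tz":0.44,"grip":0.5},{"ax":0,"ay":0,"az":0,"tx":0.01,"ty":0,"tz":0.44,"grip":0.2},{"ax":0,"ay":0,"az":0,"tx":0.01,"ty":0,"tz":0.44,"grip":0.1},{"ax":0,"ay":0,"az":0,"tx":0.01,"ty":0,"tz":0.44,"grip":0.1},{"ax":0,"ay":0,"az":0,"tx":0.01,"ty":0,"tz":0.44,"grip":0.1},{"ax":0,"ay":0,"az":0,"tx":0.01,"ty":0,"tz":0.44,"grip":0.1},{"ax":0,"ay":0,"az":0,"tx":0.01,"ty":0,"tz":0.44,"grip":0.1}]' 30
python3 - <<'E'
from h import *
todo([624,-203.5,98])
for i in range(4):
    a=.66*i; print(i)
    for j in range(1,11):
        b=a+.066*j; print(round(-1.25*(np.cos(a)-np.cos(b)),3), round(-1.25*(np.sin(b)-np.sin(a)),3),end=" | ")
E
```

```text
clock: 6.18
tool_pos: [624.0, -203.8, 100.1]
tcp_rot: [0.815, -0.579, -0.001, 0.001]
ft_force: [-4.5, -1.5, 1.6]
width: 23.5
grasp_force: 32.2
t 6.1833 tcp [ 624.  -203.8  100.1] w 23.5 yaw -1.235 zdir [-0.002 -0.    -1.   ]
move frac [-0.002 -0.001  0.018]
0
-0.003 -0.082 | -0.011 -0.165 | -0.024 -0.246 | -0.043 -0.326 | -0.067 -0.405 | -0.097 -0.482 | -0.131 -0.557 | -0.17 -0.63 | -0.214 -0.7 | -0.263 -0.766 | 1
-0.053 -0.063 | -0.109 -0.123 | -0.17 -0.179 | -0.234 -0.231 | -0.302 -0.279 | -0.372 -0.322 | -0.445 -0.36 | -0.521 -0.393 | -0.598 -0.421 | -0.677 -0.444 | 2
-0.081 -0.018 | -0.162 -0.03 | -0.244 -0.037 | -0.327 -0.039 | -0.409 -0.035 | -0.491 -0.026 | -0.572 -0.011 | -0.652 0.009 | -0.731 0.034 | -0.808 0.064 | 3
-0.075 0.035 | -0.147 0.075 | -0.216 0.12 | -0.282 0.17 | -0.345 0.223 | -0.404 0.281 | -0.459 0.342 | -0.51 0.407 | -0.557 0.475 | -0.599 0.546 |
```

```bash

python3 -m inch '[{"ax":0,"ay":0,"az":0,"tx":-0.003,"ty":0,"tz":-0.082,"grip":0.1},{"ax":0,"ay":0,"az":0,"tx":-0.011,"ty":0,"tz":-0.165,"grip":0.1},{"ax":0,"ay":0,"az":0,"tx":-0.024,"ty":0,"tz":-0.246,"grip":0.1},{"ax":0,"ay":0,"az":0,"tx":-0.043,"ty":0,"tz":-0.326,"grip":0.1},{"ax":0,"ay":0,"az":0,"tx":-0.067,"ty":0,"tz":-0.405,"grip":0.1},{"ax":0,"ay":0,"az":0,"tx":-0.097,"ty":0,"tz":-0.482,"grip":0.1},{"ax":0,"ay":0,"az":0,"tx":-0.131,"ty":0,"tz":-0.557,"grip":0.1},{"ax":0,"ay":0,"az":0,"tx":-0.17,"ty":0,"tz":-0.63,"grip":0.1},{"ax":0,"ay":0,"az":0,"tx":-0.214,"ty":0,"tz":-0.7,"grip":0.1},{"ax":0,"ay":0,"az":0,"tx":-0.263,"ty":0,"tz":-0.766,"grip":0.1}]'
python3 - <<'E'
from h import *
from cell import imaging
c=imaging.capture("scene"); cv2.imwrite("pics/s2.png",cv2.resize(c["pixels"][150:290,200:400],(0,0),fx=3,fy=3)[:,:,::-1])
b=red(c,(200,150,300,240)); print(b); t=imaging.capture("top"); a=red(t,(330,170,400,210)); print(a); print(tri([ray(c,*b[:2]),ray(t,*a[:2])]))
todo([624,-203.5,98])
E
```

```text
clock: 7.02
tool_pos: [613.3, -172.9, 191.9]
tcp_rot: [0.815, -0.579, -0.001, 0.0]
ft_force: [-5.1, -0.1, -6.4]
width: 23.1
grasp_force: 29.7
(np.float64(250.0), np.float64(188.0), 3)
(np.float64(nan), np.float64(nan), 0)
(array([nan, nan, nan]), [np.float64(nan), np.float64(nan)])
t 7.1167 tcp [ 613.1 -172.3  192.8] w 23.6 yaw -1.234 zdir [-0.002  0.001 -1.   ]
move frac [ 0.277 -0.001  0.79 ]h.py:15: RuntimeWarning: Mean of empty slice.
  ys,xs=np.nonzero(m); return xs.mean(),ys.mean(),len(xs)
  ret = ret.dtype.type(ret / rcount)
```

View pics/s2.png

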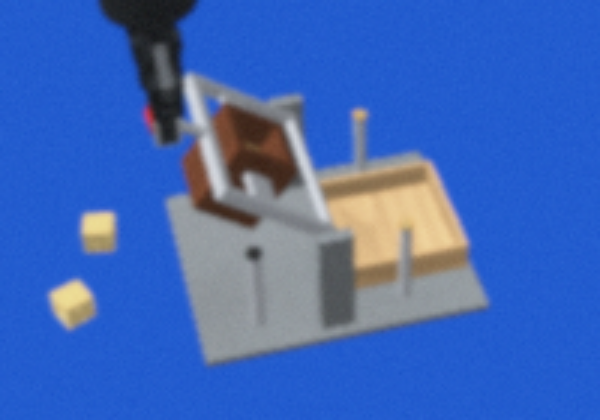

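The mould is following: the pinch is at crop (160,125), the mould is tilted, and the rest pin is clear at (255,255). I'll continue to 2.64 rad.

```bash

python3 -m inch '[{"ax":0,"ay":0,"az":0,"tx":-0.053,"ty":0,"tz":-0.063,"grip":0.1},{"ax":0,"ay":0,"az":0,"tx":-0.109,"ty":0,"tz":-0.123,"grip":0.1},{"ax":0,"ay":0,"az":0,"tx":-0.17,"ty":0,"tz":-0.179,"grip":0.1},{"ax":0,"ay":0,"az":0,"tx":-0.234,"ty":0,"tz":-0.231,"grip":0.1},{"ax":0,"ay":0,"az":0,"tx":-0.302,"ty":0,"tz":-0.279,"grip":0.1},{"ax":0,"ay":0,"az":0,"tx":-0.372,"ty":0,"tz":-0.322,"grip":0.1},{"ax":0,"ay":0,"az":0,"tx":-0.445,"ty":0,"tz":-0.36,"grip":0.1},{"ax":0,"ay":0,"az":0,"tx":-0.521,"ty":0,"tz":-0.393,"grip":0.1},{"ax":0,"ay":0,"az":0,"tx":-0.598,"ty":0,"tz":-0.421,"grip":0.1},{"ax":0,"ay":0,"az":0,"tx":-0.677,"ty":0,"tz":-0.444,"grip":0.1}]'
python3 -m inch '[{"ax":0,"ay":0,"az":0,"tx":-0.081,"ty":0,"tz":-0.018,"grip":0.1},{"ax":0,"ay":0,"az":0,"tx":-0.162,"ty":0,"tz":-0.03,"grip":0.1},{"ax":0,"ay":0,"az":0,"tx":-0.244,"ty":0,"tz":-0.037,"grip":0.1},{"ax":0,"ay":0,"az":0,"tx":-0.327,"ty":0,"tz":-0.039,"grip":0.1},{"ax":0,"ay":0,"az":0,"tx":-0.409,"ty":0,"tz":-0.035,"grip":0.1},{"ax":0,"ay":0,"az":0,"tx":-0.491,"ty":0,"tz":-0.026,"grip":0.1},{"ax":0,"ay":0,"az":0,"tx":-0.572,"ty":0,"tz":-0.011,"grip":0.1},{"ax":0,"ay":0,"az":0,"tx":-0.652,"ty":0,"tz":0.009,"grip":0.1},{"ax":0,"ay":0,"az":0,"tx":-0.731,"ty":0,"tz":0.034,"grip":0.1},{"ax":0,"ay":0,"az":0,"tx":-0.808,"ty":0,"tz":0.064,"grip":0.1}]'
python3 -m inch '[{"ax":0,"ay":0,"az":0,"tx":-0.075,"ty":0,"tz":0.035,"grip":0.1},{"ax":0,"ay":0,"az":0,"tx":-0.147,"ty":0,"tz":0.075,"grip":0.1},{"ax":0,"ay":0,"az":0,"tx":-0.216,"ty":0,"tz":0.12,"grip":0.1},{"ax":0,"ay":0,"az":0,"tx":-0.282,"ty":0,"tz":0.17,"grip":0.1},{"ax":0,"ay":0,"az":0,"tx":-0.345,"ty":0,"tz":0.223,"grip":0.1},{"ax":0,"ay":0,"az":0,"tx":-0.404,"ty":0,"tz":0.281,"grip":0.1},{"ax":0,"ay":0,"az":0,"tx":-0.459,"ty":0,"tz":0.342,"grip":0.1},{"ax":0,"ay":0,"az":0,"tx":-0.51,"ty":0,"tz":0.407,"grip":0.1},{"ax":0,"ay":0,"az":0,"tx":-0.557,"ty":0,"tz":0.475,"grip":0.1},{"ax":0,"ay":0,"az":0,"tx":-0.599,"ty":0,"tz":0.546,"grip":0.1}]'
python3 - <<'E'
from h import *
from cell import imaging
c=imaging.capture("scene"); cv2.imwrite("pics/s3.png",cv2.resize(c["pixels"][150:290,200:400],(0,0),fx=3,fy=3)[:,:,::-1])
todo([574,-62,98])
E
```

```text
clock: 7.95
tool_pos: [586.9, -96.5, 245.9]
tcp_rot: [0.816, -0.579, 0.0, 0.0]
ft_force: [-4.4, -3.3, -5.4]
width: 23.6
grasp_force: 29.7
clock: 8.78
tool_pos: [555.4, -5.1, 240.2]
tcp_rot: [0.816, -0.578, 0.001, -0.0]
ft_force: [-5.3, -4.1, 2.3]
width: 23.7
grasp_force: 30.7
clock: 9.62
tool_pos: [531.4, 64.6, 174.4]
tcp_rot: [0.816, -0.578, 0.0, -0.002]
ft_force: [-8.9, 2.0, 5.5]
width: 23.6
grasp_force: 39.9
t 9.6667 tcp [531.1  65.4 172.8] w 23.6 yaw -1.233 zdir [ 0.001  0.003 -1.   ]
move frac [1.122 0.016 0.62 ]
```

View pics/s3.png

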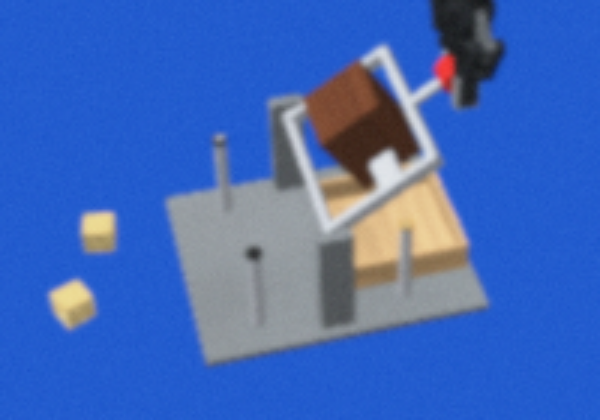

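The mould is over at about 2.64 rad, with the knob at crop (445,70) and the tray below still empty. First knock: release, let it drop, then re-pinch at pi and lift.

```bash

python3 -m inch '[{"ax":0,"ay":0,"az":0,"tx":0,"ty":0,"tz":0,"grip":0.7},{"ax":0,"ay":0,"az":0,"tx":0,"ty":0,"tz":0,"grip":0.7},{"ax":0,"ay":0,"az":0,"tx":0,"ty":0,"tz":0,"grip":0.7},{"ax":0,"ay":0,"az":0,"tx":0,"ty":0,"tz":0,"grip":0.7},{"ax":0,"ay":0,"az":0,"tx":0,"ty":0,"tz":0,"grip":0.7},{"ax":0,"ay":0,"az":0,"tx":-0.04,"ty":0,"tz":0.12,"grip":0.7},{"ax":0,"ay":0,"az":0,"tx":-0.08,"ty":0,"tz":0.24,"grip":0.7},{"ax":0,"ay":0,"az":0,"tx":-0.12,"ty":0,"tz":0.36,"grip":0.7},{"ax":0,"ay":0,"az":0,"tx":-0.14,"ty":0,"tz":0.48,"grip":0.7},{"ax":0,"ay":0,"az":0,"tx":-0.153,"ty":0,"tz":0.6,"grip":0.7}]'
python3 - <<'E'
from h import *
todo([524.5,79.6,98]); k,r=wknob(100)
E
```

```text
clock: 10.5
tool_pos: [526.4, 80.1, 99.2]
tcp_rot: [0.815, -0.579, 0.0, -0.001]
ft_force: [0.1, -0.1, 0.7]
width: 59.9
grasp_force: 0.0
t 10.5 tcp [526.4  80.1  99.2] w 59.9 yaw -1.235 zdir [ 0.001  0.    -1.   ]
move frac [-0.002  0.016  0.01 ]
red px [319.02077364 271.65902579] [ 291  243   58   55 2792]
knob@ 100 [525.4601984   82.54491059 100.        ]
```

```bash

python3 -m inch '[{"ax":0,"ay":0,"az":0,"tx":0,"ty":0,"tz":0.01,"grip":0.1},{"ax":0,"ay":0,"az":0,"tx":0,"ty":0,"tz":0.01,"grip":0.1},{"ax":0,"ay":0,"az":0,"tx":0,"ty":0,"tz":0.01,"grip":0.1},{"ax":0,"ay":0,"az":0,"tx":0,"ty":0,"tz":0.01,"grip":0.1},{"ax":0,"ay":0,"az":0,"tx":0.004,"ty":0,"tz":-0.104,"grip":0.1},{"ax":0,"ay":0,"az":0,"tx":0.017,"ty":0,"tz":-0.208,"grip":0.1},{"ax":0,"ay":0,"az":0,"tx":0.039,"ty":0,"tz":-0.309,"grip":0.1},{"ax":0,"ay":0,"az":0,"tx":0.069,"ty":0,"tz":-0.409,"grip":0.1},{"ax":0,"ay":0,"az":0,"tx":0.107,"ty":0,"tz":-0.506,"grip":0.1},{"ax":0,"ay":0,"az":0,"tx":0.153,"ty":0,"tz":-0.6,"grip":0.1}]'
cat >> h.py <<'E'
def chk():
    from cell import imaging
    im=imaging.capture("scene")["pixels"][150:290,200:400].astype(int); ref=cv2.resize(cv2.imread("pics/s3.png"),(200,140),interpolation=cv2.INTER_AREA)[:,:,::-1].astype(int)
    d=np.abs(im-ref).sum(2); w=d[62:100,105:160]; print("tray diff px",(w>90).sum()); np.save("last.npy",im.astype(np.uint8))
E
python3 - <<'E'
from h import *
todo([530,64,172]); chk()
E
```

```text
clock: 11.38
tool_pos: [532.1, 62.3, 171.8]
tcp_rot: [0.815, -0.579, 0.0, -0.001]
ft_force: [3.0, -2.1, -6.6]
width: 23.4
grasp_force: 29.7
t 11.3833 tcp [532.1  62.3 171.8] w 23.4 yaw -1.236 zdir [ 0.001  0.001 -1.   ]
move frac [-0.019  0.012 -0.002]
tray diff px 54
```

```bash

python3 -m inch '[{"ax":0,"ay":0,"az":0,"tx":0,"ty":0,"tz":0,"grip":0.7},{"ax":0,"ay":0,"az":0,"tx":0,"ty":0,"tz":0,"grip":0.7},{"ax":0,"ay":0,"az":0,"tx":0,"ty":0,"tz":0,"grip":0.7},{"ax":0,"ay":0,"az":0,"tx":0,"ty":0,"tz":0,"grip":0.7},{"ax":0,"ay":0,"az":0,"tx":0,"ty":0,"tz":0,"grip":0.7},{"ax":0,"ay":0,"az":0,"tx":-0.04,"ty":0,"tz":0.12,"grip":0.7},{"ax":0,"ay":0,"az":0,"tx":-0.08,"ty":0,"tz":0.24,"grip":0.7},{"ax":0,"ay":0,"az":0,"tx":-0.12,"ty":0,"tz":0.36,"grip":0.7},{"ax":0,"ay":0,"az":0,"tx":-0.14,"ty":0,"tz":0.48,"grip":0.7},{"ax":0,"ay":0,"az":0,"tx":-0.153,"ty":0,"tz":0.6,"grip":0.7}]'
python3 -m inch '[{"ax":0,"ay":0,"az":0,"tx":0,"ty":0,"tz":0,"grip":0.1},{"ax":0,"ay":0,"az":0,"tx":0,"ty":0,"tz":0,"grip":0.1},{"ax":0,"ay":0,"az":0,"tx":0,"ty":0,"tz":0,"grip":0.1},{"ax":0,"ay":0,"az":0,"tx":0,"ty":0,"tz":0,"grip":0.1},{"ax":0,"ay":0,"az":0,"tx":0.004,"ty":0,"tz":-0.104,"grip":0.1},{"ax":0,"ay":0,"az":0,"tx":0.017,"ty":0,"tz":-0.208,"grip":0.1},{"ax":0,"ay":0,"az":0,"tx":0.039,"ty":0,"tz":-0.309,"grip":0.1},{"ax":0,"ay":0,"az":0,"tx":0.069,"ty":0,"tz":-0.409,"grip":0.1},{"ax":0,"ay":0,"az":0,"tx":0.107,"ty":0,"tz":-0.506,"grip":0.1},{"ax":0,"ay":0,"az":0,"tx":0.153,"ty":0,"tz":-0.6,"grip":0.1}]'
python3 - <<'E'
from h import *
todo([530,64,172]); a=np.load("last.npy").astype(int); chk(); b=np.load("last.npy").astype(int)
print("vs last",(np.abs(a-b).sum(2)[62:100,105:160]>90).sum())
cv2.imwrite("pics/s4.png",cv2.resize(np.hstack([a,b]).astype(np.uint8),(0,0),fx=2,fy=2)[:,:,::-1])
E
```

```text
clock: 12.27
tool_pos: [525.9, 80.4, 98.8]
tcp_rot: [0.816, -0.578, 0.0, -0.0]
ft_force: [-0.3, 0.2, 0.6]
width: 59.8
grasp_force: 0.0
clock: 13.1
tool_pos: [532.1, 62.3, 172.0]
tcp_rot: [0.815, -0.579, 0.0, -0.001]
ft_force: [2.1, -0.6, -6.4]
width: 23.6
grasp_force: 29.7
t 13.1 tcp [532.1  62.3 172. ] w 23.6 yaw -1.236 zdir [ 0.001  0.001 -1.   ]
move frac [-0.019  0.012 -0.   ]
tray diff px 56
vs last 0
```

View pics/s4.png

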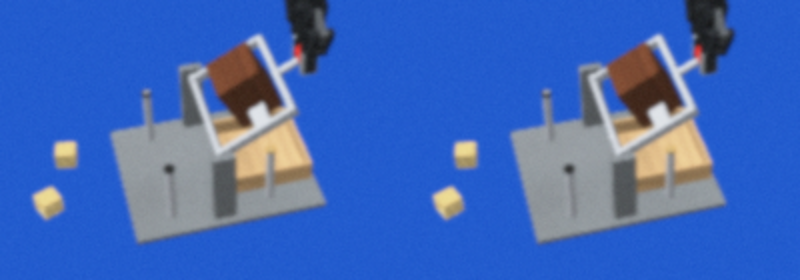

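Both frames (after knocks 1 and 2) are the same, and no block lies in the tray around (270,150). I'll keep knocking and compare each frame with the last.

```bash

python3 -m inch '[{"ax":0,"ay":0,"az":0,"tx":0,"ty":0,"tz":0,"grip":0.7},{"ax":0,"ay":0,"az":0,"tx":0,"ty":0,"tz":0,"grip":0.7},{"ax":0,"ay":0,"az":0,"tx":0,"ty":0,"tz":0,"grip":0.7},{"ax":0,"ay":0,"az":0,"tx":0,"ty":0,"tz":0,"grip":0.7},{"ax":0,"ay":0,"az":0,"tx":0,"ty":0,"tz":0,"grip":0.7},{"ax":0,"ay":0,"az":0,"tx":-0.04,"ty":0,"tz":0.12,"grip":0.7},{"ax":0,"ay":0,"az":0,"tx":-0.08,"ty":0,"tz":0.24,"grip":0.7},{"ax":0,"ay":0,"az":0,"tx":-0.12,"ty":0,"tz":0.36,"grip":0.7},{"ax":0,"ay":0,"az":0,"tx":-0.14,"ty":0,"tz":0.48,"grip":0.7},{"ax":0,"ay":0,"az":0,"tx":-0.153,"ty":0,"tz":0.6,"grip":0.7}]' >/dev/null
python3 -m inch '[{"ax":0,"ay":0,"az":0,"tx":0,"ty":0,"tz":0,"grip":0.1},{"ax":0,"ay":0,"az":0,"tx":0,"ty":0,"tz":0,"grip":0.1},{"ax":0,"ay":0,"az":0,"tx":0,"ty":0,"tz":0,"grip":0.1},{"ax":0,"ay":0,"az":0,"tx":0,"ty":0,"tz":0,"grip":0.1},{"ax":0,"ay":0,"az":0,"tx":0.004,"ty":0,"tz":-0.104,"grip":0.1},{"ax":0,"ay":0,"az":0,"tx":0.017,"ty":0,"tz":-0.208,"grip":0.1},{"ax":0,"ay":0,"az":0,"tx":0.039,"ty":0,"tz":-0.309,"grip":0.1},{"ax":0,"ay":0,"az":0,"tx":0.069,"ty":0,"tz":-0.409,"grip":0.1},{"ax":0,"ay":0,"az":0,"tx":0.107,"ty":0,"tz":-0.506,"grip":0.1},{"ax":0,"ay":0,"az":0,"tx":0.153,"ty":0,"tz":-0.6,"grip":0.1}]'
cat > c.py <<'E'
from h import *
todo([530,64,172]); a=np.load("last.npy").astype(int); chk(); b=np.load("last.npy").astype(int)
print("vs last",[(np.abs(a-b).sum(2)[62:100,105:160]>t).sum() for t in (50,90)])
E
python3 c.py
```

```text
clock: 14.82
tool_pos: [532.1, 62.3, 172.0]
tcp_rot: [0.815, -0.579, 0.0, -0.001]
ft_force: [3.4, -1.6, -6.9]
width: 23.6
grasp_force: 29.7
t 14.8167 tcp [532.1  62.3 172. ] w 23.6 yaw -1.236 zdir [ 0.001  0.001 -1.   ]
move frac [-0.019  0.012 -0.   ]
tray diff px 55
vs last [np.int64(0), np.int64(0)]
```

```bash

python3 -m inch '[{"ax":0,"ay":0,"az":0,"tx":0,"ty":0,"tz":0,"grip":0.7},{"ax":0,"ay":0,"az":0,"tx":0,"ty":0,"tz":0,"grip":0.7},{"ax":0,"ay":0,"az":0,"tx":0,"ty":0,"tz":0,"grip":0.7},{"ax":0,"ay":0,"az":0,"tx":0,"ty":0,"tz":0,"grip":0.7},{"ax":0,"ay":0,"az":0,"tx":0,"ty":0,"tz":0,"grip":0.7},{"ax":0,"ay":0,"az":0,"tx":-0.04,"ty":0,"tz":0.12,"grip":0.7},{"ax":0,"ay":0,"az":0,"tx":-0.08,"ty":0,"tz":0.24,"grip":0.7},{"ax":0,"ay":0,"az":0,"tx":-0.12,"ty":0,"tz":0.36,"grip":0.7},{"ax":0,"ay":0,"az":0,"tx":-0.14,"ty":0,"tz":0.48,"grip":0.7},{"ax":0,"ay":0,"az":0,"tx":-0.153,"ty":0,"tz":0.6,"grip":0.7}]' >/dev/null
python3 -m inch '[{"ax":0,"ay":0,"az":0,"tx":0,"ty":0,"tz":0,"grip":0.1},{"ax":0,"ay":0,"az":0,"tx":0,"ty":0,"tz":0,"grip":0.1},{"ax":0,"ay":0,"az":0,"tx":0,"ty":0,"tz":0,"grip":0.1},{"ax":0,"ay":0,"az":0,"tx":0,"ty":0,"tz":0,"grip":0.1},{"ax":0,"ay":0,"az":0,"tx":0.004,"ty":0,"tz":-0.104,"grip":0.1},{"ax":0,"ay":0,"az":0,"tx":0.017,"ty":0,"tz":-0.208,"grip":0.1},{"ax":0,"ay":0,"az":0,"tx":0.039,"ty":0,"tz":-0.309,"grip":0.1},{"ax":0,"ay":0,"az":0,"tx":0.069,"ty":0,"tz":-0.409,"grip":0.1},{"ax":0,"ay":0,"az":0,"tx":0.107,"ty":0,"tz":-0.506,"grip":0.1},{"ax":0,"ay":0,"az":0,"tx":0.153,"ty":0,"tz":-0.6,"grip":0.1}]'
python3 c.py
```

```text
clock: 16.53
tool_pos: [532.1, 62.3, 172.0]
tcp_rot: [0.815, -0.579, 0.0, -0.001]
ft_force: [3.4, -2.1, -6.9]
width: 23.5
grasp_force: 30.2
t 16.5333 tcp [532.1  62.3 172. ] w 23.5 yaw -1.236 zdir [ 0.001  0.001 -1.   ]
move frac [-0.019  0.012 -0.   ]
tray diff px 114
vs last [np.int64(87), np.int64(55)]
```

```bash
python3 -c "
import numpy as np,cv2; b=np.load('last.npy'); cv2.imwrite('pics/s5.png',cv2.resize(b,(0,0),fx=3,fy=3,interpolation=2)[:,:,::-1])"
```

```text
(no output)
```

View pics/s5.png

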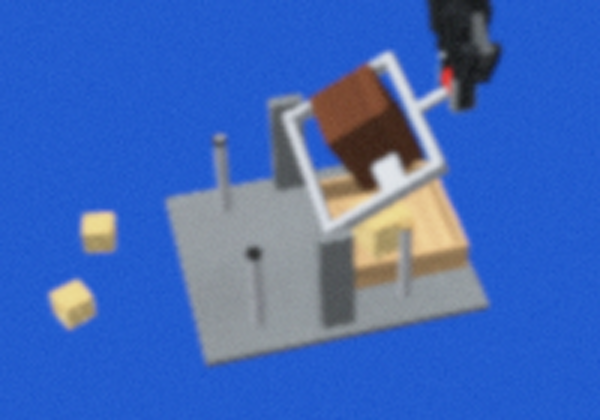

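The block lies in the tray at crop (390,235) and the mould is empty. Now I'll swing it back along the arc.

```bash

python3 -m inch '[{"ax":0,"ay":0,"az":0,"tx":0.042,"ty":0,"tz":-0.071,"grip":0.1},{"ax":0,"ay":0,"az":0,"tx":0.089,"ty":0,"tz":-0.139,"grip":0.1},{"ax":0,"ay":0,"az":0,"tx":0.14,"ty":0,"tz":-0.204,"grip":0.1},{"ax":0,"ay":0,"az":0,"tx":0.195,"ty":0,"tz":-0.265,"grip":0.1},{"ax":0,"ay":0,"az":0,"tx":0.254,"ty":0,"tz":-0.323,"grip":0.1},{"ax":0,"ay":0,"az":0,"tx":0.317,"ty":0,"tz":-0.376,"grip":0.1},{"ax":0,"ay":0,"az":0,"tx":0.383,"ty":0,"tz":-0.426,"grip":0.1},{"ax":0,"ay":0,"az":0,"tx":0.452,"ty":0,"tz":-0.471,"grip":0.1},{"ax":0,"ay":0,"az":0,"tx":0.524,"ty":0,"tz":-0.511,"grip":0.1},{"ax":0,"ay":0,"az":0,"tx":0.599,"ty":0,"tz":-0.546,"grip":0.1}]'
python3 -m inch '[{"ax":0,"ay":0,"az":0,"tx":0.077,"ty":0,"tz":-0.03,"grip":0.1},{"ax":0,"ay":0,"az":0,"tx":0.156,"ty":0,"tz":-0.055,"grip":0.1},{"ax":0,"ay":0,"az":0,"tx":0.236,"ty":0,"tz":-0.075,"grip":0.1},{"ax":0,"ay":0,"az":0,"tx":0.317,"ty":0,"tz":-0.09,"grip":0.1},{"ax":0,"ay":0,"az":0,"tx":0.399,"ty":0,"tz":-0.099,"grip":0.1},{"ax":0,"ay":0,"az":0,"tx":0.481,"ty":0,"tz":-0.103,"grip":0.1},{"ax":0,"ay":0,"az":0,"tx":0.564,"ty":0,"tz":-0.101,"grip":0.1},{"ax":0,"ay":0,"az":0,"tx":0.646,"ty":0,"tz":-0.094,"grip":0.1},{"ax":0,"ay":0,"az":0,"tx":0.727,"ty":0,"tz":-0.082,"grip":0.1},{"ax":0,"ay":0,"az":0,"tx":0.808,"ty":0,"tz":-0.064,"grip":0.1}]'
python3 -m inch '[{"ax":0,"ay":0,"az":0,"tx":0.079,"ty":0,"tz":0.023,"grip":0.1},{"ax":0,"ay":0,"az":0,"tx":0.156,"ty":0,"tz":0.051,"grip":0.1},{"ax":0,"ay":0,"az":0,"tx":0.232,"ty":0,"tz":0.084,"grip":0.1},{"ax":0,"ay":0,"az":0,"tx":0.305,"ty":0,"tz":0.122,"grip":0.1},{"ax":0,"ay":0,"az":0,"tx":0.375,"ty":0,"tz":0.165,"grip":0.1},{"ax":0,"ay":0,"az":0,"tx":0.443,"ty":0,"tz":0.213,"grip":0.1},{"ax":0,"ay":0,"az":0,"tx":0.507,"ty":0,"tz":0.265,"grip":0.1},{"ax":0,"ay":0,"az":0,"tx":0.568,"ty":0,"tz":0.321,"grip":0.1},{"ax":0,"ay":0,"az":0,"tx":0.624,"ty":0,"tz":0.381,"grip":0.1},{"ax":0,"ay":0,"az":0,"tx":0.677,"ty":0,"tz":0.444,"grip":0.1}]'
python3 - <<'E'
from h import *
todo([624,-203.5,99.5])
E
```

```text
clock: 17.42
tool_pos: [555.7, -6.1, 237.7]
tcp_rot: [0.815, -0.579, -0.0, 0.0]
ft_force: [0.3, 1.4, -3.4]
width: 23.5
grasp_force: 29.7
clock: 18.25
tool_pos: [587.6, -98.4, 245.0]
tcp_rot: [0.815, -0.579, 0.0, 0.001]
ft_force: [-5.2, -1.4, 3.7]
width: 23.4
grasp_force: 31.7
clock: 19.08
tool_pos: [614.4, -176.2, 191.4]
tcp_rot: [0.815, -0.579, 0.001, 0.001]
ft_force: [-3.9, -3.3, 2.6]
width: 23.3
grasp_force: 37.5
t 19.0833 tcp [ 614.4 -176.2  191.4] w 23.3 yaw -1.235 zdir [-0.    -0.002 -1.   ]
move frac [ 0.24  -0.001  0.766]
```

Good. Now the last part, spread over two slower calls.

```bash

python3 -m inch '[{"ax":0,"ay":0,"az":0,"tx":0.049,"ty":0,"tz":0.066,"grip":0.1},{"ax":0,"ay":0,"az":0,"tx":0.093,"ty":0,"tz":0.136,"grip":0.1},{"ax":0,"ay":0,"az":0,"tx":0.132,"ty":0,"tz":0.209,"grip":0.1},{"ax":0,"ay":0,"az":0,"tx":0.166,"ty":0,"tz":0.284,"grip":0.1},{"ax":0,"ay":0,"az":0,"tx":0.196,"ty":0,"tz":0.361,"grip":0.1},{"ax":0,"ay":0,"az":0,"tx":0.209,"ty":0,"tz":0.4,"grip":0.1},{"ax":0,"ay":0,"az":0,"tx":0.22,"ty":0,"tz":0.44,"grip":0.1},{"ax":0,"ay":0,"az":0,"tx":0.23,"ty":0,"tz":0.48,"grip":0.1},{"ax":0,"ay":0,"az":0,"tx":0.239,"ty":0,"tz":0.52,"grip":0.1},{"ax":0,"ay":0,"az":0,"tx":0.246,"ty":0,"tz":0.56,"grip":0.1}]'
python3 -m inch '[{"ax":0,"ay":0,"az":0,"tx":0.006,"ty":0,"tz":0.04,"grip":0.1},{"ax":0,"ay":0,"az":0,"tx":0.01,"ty":0,"tz":0.08,"grip":0.1},{"ax":0,"ay":0,"az":0,"tx":0.014,"ty":0,"tz":0.12,"grip":0.1},{"ax":0,"ay":0,"az":0,"tx":0.016,"ty":0,"tz":0.15,"grip":0.1},{"ax":0,"ay":0,"az":0,"tx":0.017,"ty":0,"tz":0.17,"grip":0.1},{"ax":0,"ay":0,"az":0,"tx":0.017,"ty":0,"tz":0.185,"grip":0.1},{"ax":0,"ay":0,"az":0,"tx":0.017,"ty":0,"tz":0.195,"grip":0.1},{"ax":0,"ay":0,"az":0,"tx":0.017,"ty":0,"tz":0.2,"grip":0.1},{"ax":0,"ay":0,"az":0,"tx":0.017,"ty":0,"tz":0.2,"grip":0.1},{"ax":0,"ay":0,"az":0,"tx":0.017,"ty":0,"tz":0.2,"grip":0.1}]'
```

```text
clock: 19.92
tool_pos: [624.2, -204.5, 123.9]
tcp_rot: [0.815, -0.579, 0.001, 0.001]
ft_force: [-2.7, -7.2, 2.2]
width: 23.6
grasp_force: 43.0
clock: 20.75
tool_pos: [624.9, -206.5, 99.8]
tcp_rot: [0.815, -0.579, 0.001, 0.001]
ft_force: [-2.6, -8.4, 0.4]
width: 23.6
grasp_force: 44.4
```

```bash

python3 -m inch '[{"ax":0,"ay":0,"az":0,"tx":0,"ty":0,"tz":0,"grip":0.4},{"ax":0,"ay":0,"az":0,"tx":0,"ty":0,"tz":0,"grip":0.7},{"ax":0,"ay":0,"az":0,"tx":0,"ty":0,"tz":0,"grip":0.7},{"ax":0,"ay":0,"az":0,"tx":0,"ty":0,"tz":0,"grip":0.7},{"ax":0,"ay":0,"az":0,"tx":0,"ty":0,"tz":0,"grip":0.7},{"ax":0,"ay":0,"az":0,"tx":0,"ty":0,"tz":-0.12,"grip":0.7},{"ax":0,"ay":0,"az":0,"tx":0,"ty":0,"tz":-0.25,"grip":0.7},{"ax":0,"ay":0,"az":0,"tx":0,"ty":0,"tz":-0.4,"grip":0.7},{"ax":0,"ay":0,"az":0,"tx":0,"ty":0,"tz":-0.6,"grip":0.7},{"ax":0,"ay":0,"az":0,"tx":0,"ty":0,"tz":-0.8,"grip":0.7}]'
python3 -m inch '[{"ax":0,"ay":0,"az":0,"tx":0.1,"ty":0,"tz":0,"grip":0.7},{"ax":0,"ay":0,"az":0,"tx":0.2,"ty":0,"tz":0,"grip":0.7},{"ax":0,"ay":0,"az":0,"tx":0.3,"ty":0,"tz":0,"grip":0.7},{"ax":0,"ay":0,"az":0,"tx":0.4,"ty":0,"tz":0,"grip":0.7},{"ax":0,"ay":0,"az":0,"tx":0.5,"ty":0,"tz":0,"grip":0.7},{"ax":0,"ay":0,"az":0,"tx":0.6,"ty":0,"tz":0,"grip":0.7},{"ax":0,"ay":0,"az":0,"tx":0.7,"ty":0,"tz":0,"grip":0.7},{"ax":0,"ay":0,"az":0,"tx":0.7,"ty":0,"tz":0,"grip":0.7},{"ax":0,"ay":0,"az":0,"tx":0.7,"ty":0,"tz":0,"grip":0.7},{"ax":0,"ay":0,"az":0,"tx":0.7,"ty":0,"tz":0,"grip":0.7}]'
python3 - <<'E'
from h import *; from cell import imaging
c=imaging.capture("scene"); print(red(c,(235,205,258,228)))
cv2.imwrite("pics/s6.png",cv2.resize(c["pixels"][140:300,160:400],(0,0),fx=3,fy=3,interpolation=2)[:,:,::-1])
E
```

```text
clock: 21.58
tool_pos: [624.8, -203.0, 196.8]
tcp_rot: [0.816, -0.579, -0.0, 0.0]
ft_force: [0.9, 0.0, 0.3]
width: 59.5
grasp_force: 0.0
clock: 22.42
tool_pos: [652.4, -282.7, 195.9]
tcp_rot: [0.815, -0.579, -0.0, 0.0]
ft_force: [0.3, -0.7, 0.5]
width: 59.6
grasp_force: 0.0
(np.float64(245.36666666666667), np.float64(218.81666666666666), 60)
```

View pics/s6.png

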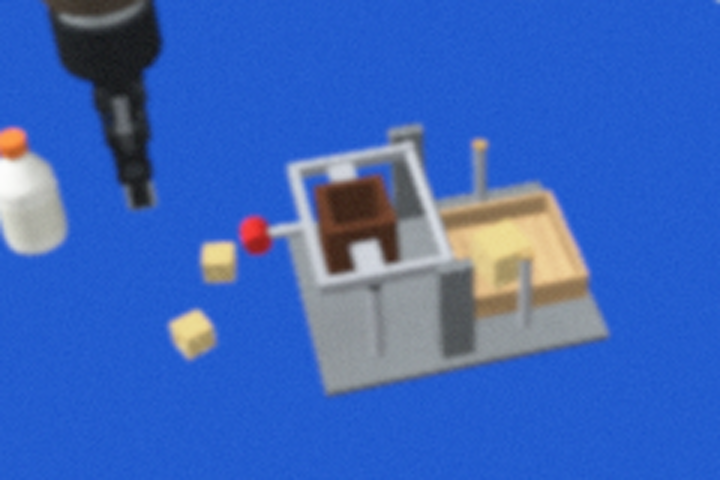

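The mould is upright and empty, with the knob back at its starting pixel (245.4,218.8). The block lies in the tray at crop (505,250), and the gripper is clear.

```bash
python3 -c "from cell import bot; print(bot.job_done())"
```

```text
the job is handed in; nothing more can be done
None
```

The block dropped into the tray on the fourth knock, the empty mould is back upright on its rests and let go, and I handed the job in at about 22 s; the hand-in call returned no verdict.

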